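# Sweep the dead parts off the repair mat into the scrap tray

## Robot

A 6-joint arm with a two-finger parallel gripper is mounted at the origin on the work surface. World frame = base frame: x ahead of the robot, y to its left, z up, the work surface at z = 0. Lengths are in m, angles in degrees, forces in N, time in s.
With the tool pointing down it reaches from about 0.3 to 0.775 m from the base axis. Payload 14.6 kg.
Tool frame: the origin (TCP) lies between the finger pads; the fingertips stand 11 mm ahead of it and the grasp point (between the pads) lies 8 mm behind it (r.tip_extent is the z of the fingertips in the tool frame, in m); z points along the fingers, y is the direction in which the jaws open and shut (so a half turn about z gives the same grasp; the last joint's range is limited). The gripper opens to 85 mm and grips with 20 to 120 N. Pads are 22 mm wide; open, the fingers measure 114 mm over their backs; the gripper's body (76 mm by 85 mm) begins 54 mm behind the grasp point. The pads swing forward as they close: fully open they stand 13 mm farther back than shut.
Start: joints at [62.59, 17.183, 87.147, -0, 75.671, -3.816], TCP at [0.22, 0.504, 0.242] pointing down, gripper open.
Joint ranges: [-173.82, 173.82], [-45.26, 126.66], [13.44, 144.39], [-59.66, 239.66], [0, 175.72], [-146.38, 146.38]. Speed limits (degrees/s): [127.2, 127.2, 147.25, 180, 180, 180].

## Interface

Orientations are given as a 3x3 rotation matrix whose columns are the frame's x, y, z axes.
In Python, from workcell import r gives the robot as it stands.
- The arm moves only by the tool servo_tool, never from a script. Its argument "targets" is text: rows parted by semicolons, each of 7 numbers parted by spaces: the shift along the world's x, y, z in units of 50 mm (1.0 is 50 mm), then the turn, a rotation vector about the world's x, y, z in degrees, then the gripper's target within -1 to 1 (fully open at 1, half-way at 0, shut at -1). A call has 1 to 8 rows; each row shifts and turns the pose as measured when the row begins; what a row does not reach is not made up. A row lasts 1/8 s, in which the tool goes at most 62.5 mm and 10.7 degrees, less where a joint would pass 70% of its speed; a pose out of reach is approached as far as the arm can. A call is refused whole if a number of a shift passes 1 or a number of a turn 10.7, either way. A call with a gripper value outside its range is refused whole. The fingers move at their own pace and stop on an object; "newtons" is the grip in N (left out, the last holds). Time passes only in rows, so rows that do not move let the fingers close. It gives the time, the measured TCP pose, the force and the opening at its end, in the units of the state.
- r.sense(): the state, without advancing time (a new reading comes with each control period).
- r.grab_frame(name): name is "scene" or "top" or "wrist"; returns the picture (400x640x3 uint8, red, green, blue); there is no depth.
- r.camera_params(name): a dict with "mtx" (3x3 intrinsics, pixels), "R" (3x3) and "t" (3): a world point X has camera coordinates R X + t; the wrist camera has in their place "hand_eye" (4x4, takes a point from camera to tool coordinates, whose origin is the TCP and whose axes are the flange's). Camera axes: x right, y down, z forward; pixel columns grow to the right and rows downward; lengths in m; the calibration is good to about 2 mm. A picture is of the moment at which its call begins: read the wrist's pose just before it. camera_params takes no time and is no camera call.
- r.hand_in(): hands the job in, once; it reports no verdict.
The state is a dict: "clock": time; "qpos": joint angles; "qvel": joint speeds; "joint_torque": joint torques, N m; "tool_pos": TCP position; "eef_rot": TCP orientation; "ft_force": force on the tool from outside, world axes, zero at the start; "wrist_torque": the same for the moment, N m; "grip_width": opening from 0.0 (shut) to 1.0 (fully open).
Only numpy, scipy, OpenCV 4.12 (cv2) and the standard library are available. Lean on these libraries where they do the work, as an engineer would, in place of code of your own. Each camera call takes 0.05 s, during which the arm holds its last target.

## Task

Clear the bench mat after an electronics repair: with the fingertips, sweep the four dead parts (relay, heatsink, transformer and copper choke) sideways across the blue mat and off its edge so that all four drop into the red scrap tray. Push them gently along the mat, without pinching any or picking any up, and leave the good circuit board, the flux jar and both trays where they are.

Things in the scene. Friction and masses are not known exactly. Their poses are not given: they have to be found in the camera images.
- plate: Fixed low steel work platform with a blue silicone mat on it, 260 mm (its x) by 300 mm (its y), turned up to 0.2 rad. Origin on the bench under its centre; x points away from the robot, y to the left. Its left and right edges (y = +150 and -150 mm) are open and flush; ridges 5 mm wide, 4 mm high run along x = -126, +100 and +126 mm (screw compartments between the last two).
- mat (a point): Centre of the mat's flat top, 35 mm above the bench, axes as the plate. The four dead parts start at x = -93 to -8 mm and y = -95 to +95 mm from it, at least 45 mm apart centre to centre; the board and the jar are at x above +18 mm.
- scrap_tray: Loose red plastic tray, empty, 350 g, 220 mm (its x) by 120 mm (its y), 30 mm high: its rim lies 5 mm below the mat. Walls and floor 2.5 mm. Origin under its centre on the bench, axes parallel to the plate's. A long side stands 1.5 mm from the plate's left or right open edge (which one varies); its centre is 30 mm nearer the robot than the plate's, along plate x.
- keep_tray: The same tray in light grey, with a few good spares in it, at the plate's other open edge. It stays as it is.
- relay: Dead part: black relay block, 20 x 16 x 16 mm, about 14 g, loose on the mat. Origin at its centre, 8 mm above the mat.
- heatsink: Dead part: bare aluminium finned heatsink, 30 x 24 x 14 mm high, about 15 g, loose on the mat. Origin at its centre, 7 mm above the mat.
- transformer: Dead part: small transformer, dark ferrite core with yellow tape, 24 x 20 x 18 mm high, about 24 g, loose on the mat. Origin at its centre, 9 mm above the mat.
- choke: Dead part: ring choke wound with copper wire, 27 mm across, 12 mm high, about 18 g, lying flat and loose on the mat. Origin at its centre, 6 mm above the mat.
- board: The good circuit board: green, 60 mm (its x) by 100 mm (its y), with black cylinders up to 20 mm high and white connectors, loose on the far part of the mat. Origin under its centre, at the height of the mat's top. It stays.
- flux_jar: Amber glass jar with a black lid, 34 mm across, 38 mm high, standing loose on the far left part of the mat. Origin under its centre. It stays.

How it is judged (in metres and radians):
At the end, for the whole second after the job is handed in: All four dead parts lie at rest in the red tray: centres inside its walls (within 105 mm of its centre along x and 55 mm along y) and less than 40 mm above the bench; both trays, board and jar within 15 mm of where they stood, and level (x of relay in the frame of scrap_tray between -0.105 and 0.105 m and y of relay in the frame of scrap_tray between -0.055 and 0.055 m and z of each of relay, heatsink, transformer, choke in the frame of scrap_tray below 0.04 m and linear speed of each of relay, heatsink, transformer, choke below 0.02 m/s and x of heatsink in the frame of scrap_tray between -0.105 and 0.105 m and y of heatsink in the frame of scrap_tray between -0.055 and 0.055 m and x of transformer in the frame of scrap_tray between -0.105 and 0.105 m and y of transformer in the frame of scrap_tray between -0.055 and 0.055 m and x of choke in the frame of scrap_tray between -0.105 and 0.105 m and y of choke in the frame of scrap_tray between -0.055 and 0.055 m and distance of each of board, flux_jar, scrap_tray, keep_tray from where it was at the start of the episode below 0.015 m and angle between each of board, flux_jar, scrap_tray, keep_tray's own z axis and vertical below 0.15 rad); the robot touches nothing.
It fails at once if a dead part is picked up (its centre more than 60 mm above the bench; on the mat it lies at 41 to 44 mm) (height (world z) of any of relay, heatsink, transformer, choke above 0.06 m).
It fails at once if a dead part is pinched or pressed down hard with the fingers (more than 20 N) (contact force between the fingers and relay above 20 N or contact force between the fingers and heatsink above 20 N or contact force between the fingers and transformer above 20 N or contact force between the fingers and choke above 20 N).
It fails at once if the good board or the flux jar is moved by more than 15 mm or tipped ((distance of board from where it was at the start of the episode above 0.015 m or angle between board's own z axis and vertical above 0.3 rad) or (distance of flux_jar from where it was at the start of the episode above 0.015 m or angle between flux_jar's own z axis and vertical above 0.3 rad)).
It fails at once if a tray is moved by more than 15 mm or tipped ((distance of scrap_tray from where it was at the start of the episode above 0.015 m or angle between scrap_tray's own z axis and vertical above 0.3 rad) or (distance of keep_tray from where it was at the start of the episode above 0.015 m or angle between keep_tray's own z axis and vertical above 0.3 rad)).
It also fails if it takes over 69 s, if anything falls off the work surface, if the arm or the gripper's body presses on something with over 40 N, if the wrist force passes 120 N, or if a joint passes its speed limit or range.

## Working session

There is one attempt and no reset: what is moved stays moved. The work goes in short steps, Python scripts to look and compute and a tool call to move; the robot and the scene stay as the last step left them, time stands still between calls to the robot, and variables do not carry over. Pictures are saved under pics/ and viewed, and the job is handed in when it is done.

Besides the shell and the picture viewer there is one more tool, called as name(argument=value, ...) on one line, values as JSON. servo_tool: Moves the arm, as the interface text tells. Its arguments: {"type":"object","properties":{"targets":{"type":"string"},"newtons":{"type":"number"}},"required":["targets"]}

```bash
mkdir -p pics; ls
python3 - <<'E'
from workcell import r
import cv2
s=r.sense();print(s['clock'],s['tool_pos'],s['grip_width'],r.tip_extent);print(s['eef_rot'])
for n in("top","scene"):
    cv2.imwrite(f"pics/{n}0.png",cv2.cvtColor(r.grab_frame(n),cv2.COLOR_RGB2BGR));print(r.camera_params(n))
E
```

```text
pics
0.0 [0.22003528 0.50382804 0.24171089] 0.9975499961979224 0.011
[[-9.16419128e-01  4.00219566e-01 -5.30198384e-04]
 [ 4.00219910e-01  9.16418558e-01 -1.02451906e-03]
 [ 7.58510633e-05 -1.15108482e-03 -9.99999335e-01]]
{'mtx': array([[396.15736276,   0.        , 322.29032311],
       [  0.        , 396.15736276, 196.17451537],
       [  0.        ,   0.        ,   1.        ]]), 'R': array([[ 0.012018  , -0.99964487, -0.02378468],
       [-0.99701367, -0.01016492, -0.07655334],
       [ 0.07628438,  0.02463367, -0.99678176]]), 't': array([0.03930511, 0.58456758, 0.84772416])}
{'mtx': array([[384.49702834,   0.        , 324.03093216],
       [  0.        , 384.49702834, 208.70292787],
       [  0.        ,   0.        ,   1.        ]]), 'R': array([[-0.30312541,  0.95294877,  0.00190422],
       [ 0.67300437,  0.21549118, -0.70755118],
       [-0.67467037, -0.2131952 , -0.70665954]]), 't': array([ 0.14336538, -0.38094081,  1.09766401])}
```

View pics/top0.png

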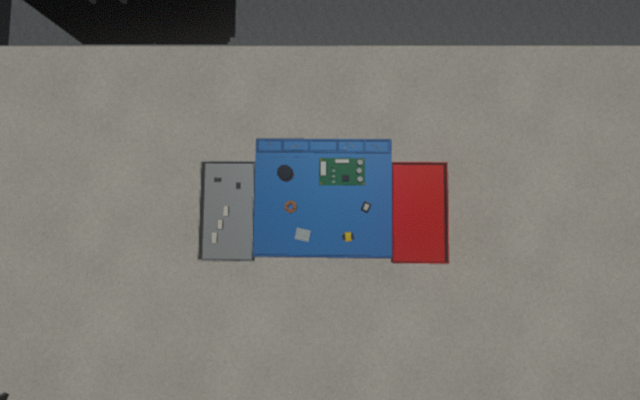

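View pics/scene0.png

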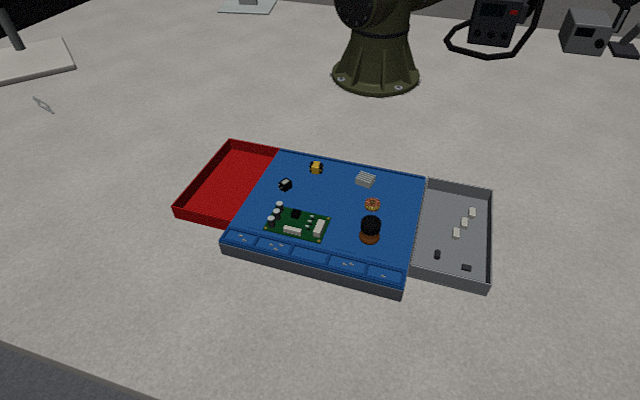

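Run:
```python
import cv2
a=cv2.imread("pics/top0.png")
cv2.imwrite("pics/top0c.png",cv2.resize(a[80:330,160:460],None,fx=2.6,fy=2.4,interpolation=cv2.INTER_CUBIC))
```

```text
(no output)
```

View pics/top0c.png

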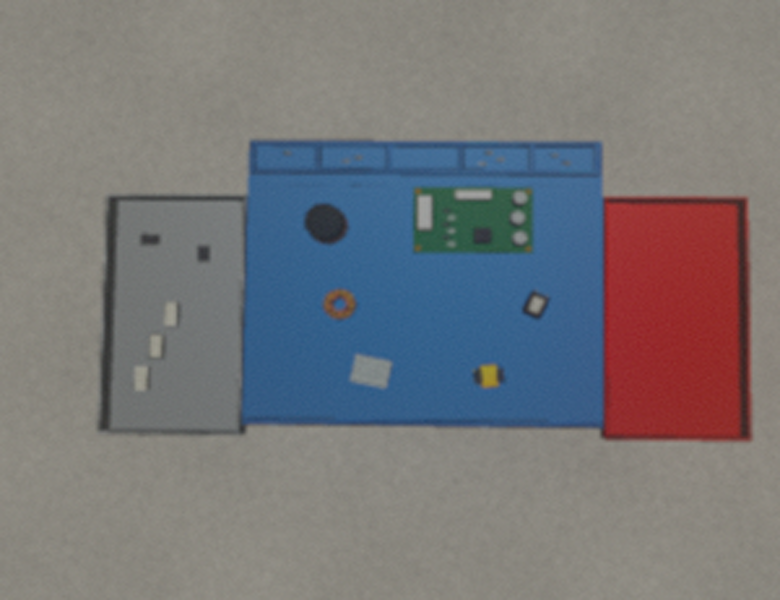

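The red tray is at the right (world −y). Crop pixel readings: choke (339,304), relay (536,305), heatsink (371,371), transformer (489,376), jar (326,224), board (474,219). The mat corners are (250,142), (601,143), (604,427) and (243,423).

```bash
cat > h.py <<'E'
from workcell import r
import numpy as np, cv2
def px2w(u,v,z,n="top"):
    c=r.camera_params(n); d=c['R'].T@np.linalg.inv(c['mtx'])@np.array([u,v,1.]); o=-c['R'].T@c['t']
    return o+d*(z-o[2])/d[2]
def crop(x,y,z): return px2w(160+x/2.6,80+y/2.4,z)
E
python3 - <<'E'
from h import *
P={}
for k,x,y,z in [("FL",250,142,.037),("FR",601,143,.037),("NR",604,427,.037),("NL",243,423,.037),("choke",339,304,.047),("relay",536,305,.051),("heats",371,371,.049),("trans",489,376,.053),("jar",326,224,.073),("board",474,219,.037),("rtNL",603,438,.03),("rtNR",750,438,.03),("rtFR",747,199,.03)]:
    P[k]=crop(x,y,z);print(k,P[k].round(4))
c=(P["FL"]+P["FR"]+P["NR"]+P["NL"])/4
ydir=P["FL"]+P["NL"]-P["FR"]-P["NR"];xdir=P["FL"]-P["NL"]+P["FR"]-P["NR"]
print(c,np.degrees(np.arctan2(ydir[1],ydir[0])-np.pi/2),np.degrees(np.arctan2(xdir[1],xdir[0])),np.linalg.norm(ydir)/2,np.linalg.norm(xdir)/2)
th=np.arctan2(ydir[1],ydir[0])-np.pi/2
R=np.array([[np.cos(th),-np.sin(th)],[np.sin(th),np.cos(th)]])
for k in P: print(k,(R.T@(P[k]-c)[:2]*1000).round(1))
E
```

```text
FL [0.707  0.1922 0.037 ]
FR [ 0.7081 -0.103   0.037 ]
NR [ 0.4528 -0.1051  0.037 ]
NL [0.4522 0.1916 0.037 ]
choke [0.5591 0.1131 0.047 ]
relay [ 0.5597 -0.048   0.051 ]
heats [0.5001 0.0857 0.049 ]
trans [ 0.497  -0.0102  0.053 ]
jar [0.6272 0.1221 0.073 ]
board [0.6377 0.0027 0.037 ]
rtNL [ 0.4425 -0.1054  0.03  ]
rtNR [ 0.4442 -0.2256  0.03  ]
rtFR [ 0.6589 -0.2258  0.03  ]
[0.58003277 0.04391102 0.037     ] 0.15837049600838832 0.2989490011669426 0.29594841925259624 0.2550351092474491
FL [127.4 147.9]
FR [ 127.6 -147.3]
NR [-127.6 -148.7]
NL [-127.4  148.1]
choke [-20.8  69.3]
relay [-20.6 -91.9]
heats [-79.8  42. ]
trans [-83.2 -53.9]
jar [47.4 78. ]
board [ 57.5 -41.4]
rtNL [-137.9 -148.9]
rtNR [-136.6 -269.2]
rtFR [  78.2 -269.9]
```

servo_tool(targets="0.7 -1 0 0 0 -8.3 -0.75;0.7 -1 0 0 0 -8.3 -0.75;0.7 -1 0 0 0 -8.3 -0.75;0.7 -1 0 0 0 -8.3 -0.75;0.7 -1 0 0 0 -8.3 -0.75;0.7 -1 0 0 0 -8.3 -0.75;0.7 -1 0 0 0 -8.3 -0.75;0.7 -1 0 0 0 -8.3 -0.75", newtons=20)

```text
clock: 1.1
tool_pos: [0.5026, 0.094, 0.2399]
eef_rot: [[0.03, 1.0, -0.004], [1.0, -0.03, 0.0], [0.0, -0.004, -1.0]]
ft_force: [1.8, 0.1, 0.2]
grip_width: 0.122
```

servo_tool(targets="0.6 -0.9 0 0 0 1.2 -0.75;0.55 -0.95 0 0 0 0.5 -0.75;0 0 0 0 0 0 -0.75")

```text
clock: 1.48
tool_pos: [0.5624, -0.0053, 0.2384]
eef_rot: [[0.006, 1.0, -0.006], [1.0, -0.006, 0.0], [0.0, -0.006, -1.0]]
ft_force: [-0.2, 1.4, -1.0]
grip_width: 0.124
```

Run:
```python
from h import *
s=r.sense();print(s['clock'],s['tool_pos'],s['grip_width'],r.tip_extent);print(s['eef_rot'].round(4) if hasattr(s['eef_rot'],'round') else s['eef_rot'])
cv2.imwrite("pics/w1.png",cv2.cvtColor(r.grab_frame("wrist"),cv2.COLOR_RGB2BGR));print(r.camera_params("wrist"))
```

```text
1.475 [ 0.56235649 -0.00526241  0.23839654] 0.12382352293286913 0.011
[[ 6.4e-03  1.0e+00 -5.7e-03]
 [ 1.0e+00 -6.4e-03  3.0e-04]
 [ 3.0e-04 -5.7e-03 -1.0e+00]]
{'mtx': array([[326.2211042 ,   0.        , 318.9674842 ],
       [  0.        , 326.2211042 , 196.27083671],
       [  0.        ,   0.        ,   1.        ]]), 'hand_eye': array([[-1.06426773e-04, -9.52522278e-01, -3.04468880e-01,
         7.85449889e-02],
       [ 9.99999878e-01, -2.47959364e-04,  4.26184962e-04,
        -1.00512790e-03],
       [-4.81446581e-04, -3.04468798e-01,  9.52522188e-01,
        -1.33002983e-01],
       [ 0.00000000e+00,  0.00000000e+00,  0.00000000e+00,
         1.00000000e+00]])}
```

View pics/w1.png

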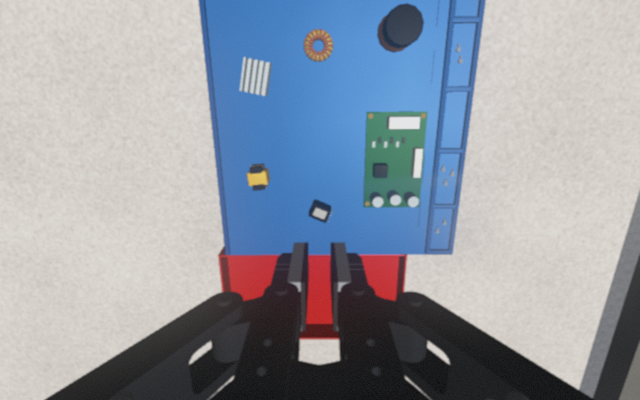

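```bash
cat >> h.py <<'E'
def wpx(u,v,z,p,R):
    c=r.camera_params("wrist");H=c['hand_eye'];R=np.array(R);p=np.array(p)
    d=R@H[:3,:3]@np.linalg.inv(c['mtx'])@np.array([u,v,1.]);o=R@H[:3,3]+p
    return o+d*(z-o[2])/d[2]
E
python3 - <<'E'
from h import *
s=r.sense()
for k,u,v,z in [("choke",319,45,.047),("relay",320,211,.049),("heats",255,77,.049),("trans",258,177,.053),("jartop",404,25,.073),("boardNL",365,112,.037),("boardNR",363,207,.037),("edge",320,255,.035),("matNR",230,254,.035)]:
    print(k,wpx(u,v,z,s['tool_pos'],s['eef_rot']).round(4))
E
```

```text
choke [0.5604 0.1157 0.047 ]
relay [ 0.5606 -0.0444  0.049 ]
heats [0.5007 0.0885 0.049 ]
trans [ 0.4984 -0.0063  0.053 ]
jartop [0.6305 0.127  0.073 ]
boardNL [0.6058 0.0558 0.037 ]
boardNR [ 0.6074 -0.0444  0.037 ]
edge [ 0.5604 -0.1034  0.035 ]
matNR [ 0.4569 -0.1019  0.035 ]
```

servo_tool(targets="-0.05 0.1 -1 0 0 0 -0.75;0 0 -1 0 0 0 -0.75;0 0 -1 0 0 0 -0.75;0 0 -0.3 0 0 0 -0.75;0 0 0 0 0 0 -0.75")

```text
clock: 2.15
tool_pos: [0.5576, 0.0063, 0.0716]
eef_rot: [[0.001, 1.0, -0.003], [1.0, -0.001, 0.001], [0.001, -0.003, -1.0]]
ft_force: [-0.1, 0.9, -0.1]
grip_width: 0.125
```

servo_tool(targets="0.05 0 -0.25 0 0 0 -0.75;0 0 -0.16 0 0 0 -0.75;0 0 0 0 0 0 -0.75")

```text
clock: 2.52
tool_pos: [0.5621, 0.0066, 0.0535]
eef_rot: [[0.0, 1.0, 0.003], [1.0, -0.0, 0.001], [0.001, 0.003, -1.0]]
ft_force: [0.4, -0.2, -0.8]
grip_width: 0.13
```

Run:
```python
from h import *
s=r.sense();print(s['clock'],s['tool_pos'],s['ft_force'])
for n in("wrist","scene"): cv2.imwrite(f"pics/{n}2.png",cv2.cvtColor(r.grab_frame(n),cv2.COLOR_RGB2BGR))
```

```text
2.525 [0.56205804 0.00661164 0.0535448 ] [ 0.3599277  -0.16465586 -0.75640237]
```

View pics/wrist2.png

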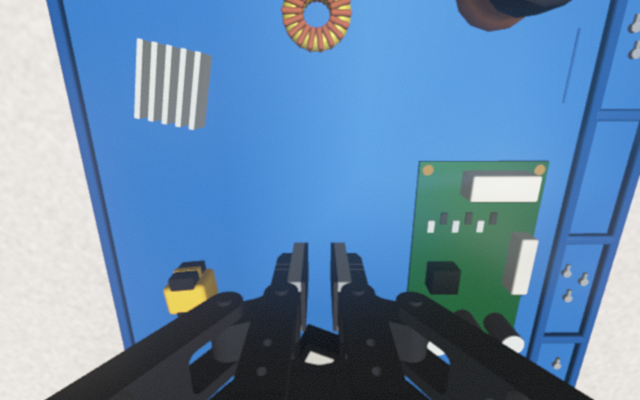

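View pics/scene2.png

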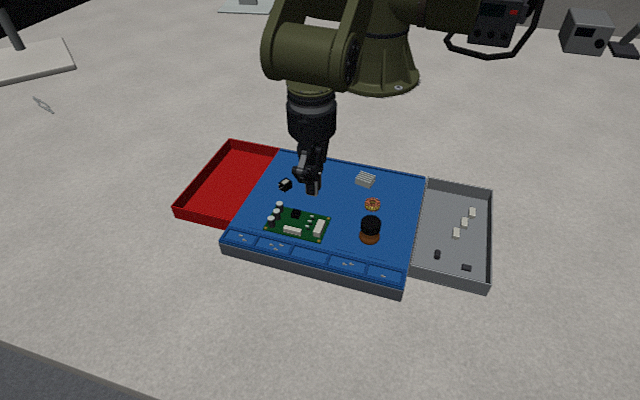

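servo_tool(targets="-0.03 0 -0.05 0 0 0 -0.75;0 -0.15 0 0 0 0 -0.75;0 -0.15 0 0 0 0 -0.75;0 -0.2 0 0 0 0 -0.75;0 -0.2 0 0 0 0 -0.75;0 -0.2 0 0 0 0 -0.75")

```text
clock: 3.38
tool_pos: [0.5609, -0.0417, 0.0521]
eef_rot: [[0.0, 1.0, 0.005], [1.0, -0.0, 0.001], [0.001, 0.005, -1.0]]
ft_force: [-0.0, 0.4, 0.1]
grip_width: 0.122
```

servo_tool(targets="0 -0.2 0 0 0 0 -0.75;0 -0.2 0 0 0 0 -0.75;0 -0.2 0 0 0 0 -0.75;0 -0.2 0 0 0 0 -0.75;0 -0.2 0 0 0 0 -0.75;0 -0.2 0 0 0 0 -0.75;0 -0.2 0 0 0 0 -0.75")

```text
clock: 4.25
tool_pos: [0.5608, -0.1169, 0.0521]
eef_rot: [[0.001, 1.0, 0.004], [1.0, -0.001, 0.001], [0.001, 0.004, -1.0]]
ft_force: [0.1, -0.3, -0.9]
grip_width: 0.122
```

Run:
```python
from h import *
s=r.sense();print(s['clock'],s['tool_pos'],s['ft_force'])
for n in("scene","top"): 
  f=cv2.cvtColor(r.grab_frame(n),cv2.COLOR_RGB2BGR)
  if n=="scene": f=cv2.resize(f[80:310,150:500],None,fx=2.2,fy=2.2)
  cv2.imwrite(f"pics/{n}3.png",f)
```

```text
4.25 [ 0.56083282 -0.11692838  0.05212044] [ 0.07171845 -0.29469405 -0.88080569]
```

View pics/scene3.png

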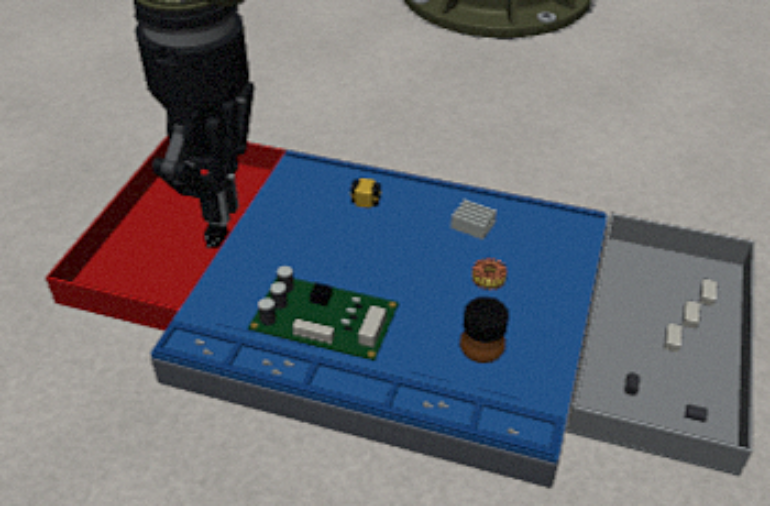

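servo_tool(targets="0 0 1 0 0 0 -0.75;0 0.5 0.3 0 0 0 -0.75;-0.4 0.8 0 0 0 0 -0.75;-0.4 0.9 0 0 0 0 -0.75;-0.4 0.8 0 0 0 0 -0.75;0 0 0 0 0 0 -0.75")

```text
clock: 5.1
tool_pos: [0.4984, 0.0374, 0.1191]
eef_rot: [[0.002, 1.0, 0.005], [1.0, -0.002, 0.001], [0.001, 0.005, -1.0]]
ft_force: [1.1, -0.3, 0.8]
grip_width: 0.124
```

Run:
```python
from h import *
s=r.sense();print(s['clock'],s['tool_pos'],s['ft_force'])
for n in("scene","wrist"): 
  f=cv2.cvtColor(r.grab_frame(n),cv2.COLOR_RGB2BGR)
  if n=="scene": f=cv2.resize(f[80:310,150:500],None,fx=2.2,fy=2.2)
  cv2.imwrite(f"pics/{n}4.png",f)
```

```text
5.1 [0.49839041 0.03738366 0.11908727] [ 1.05471964 -0.29917272  0.76043322]
```

View pics/scene4.png

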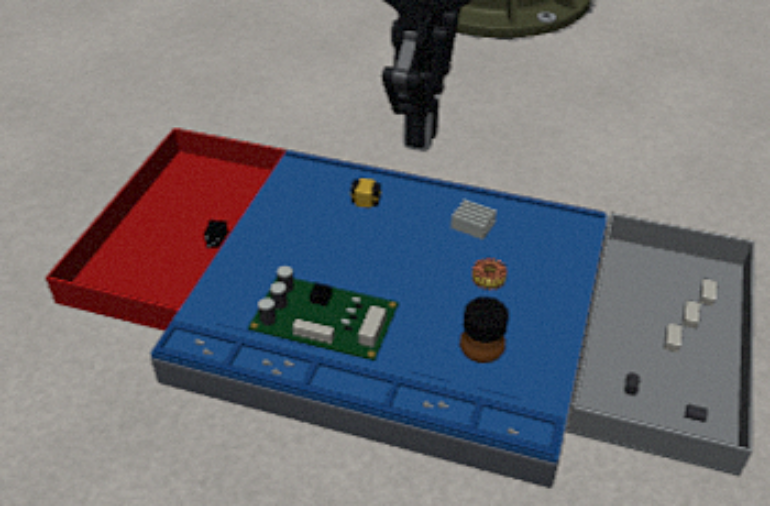

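View pics/wrist4.png

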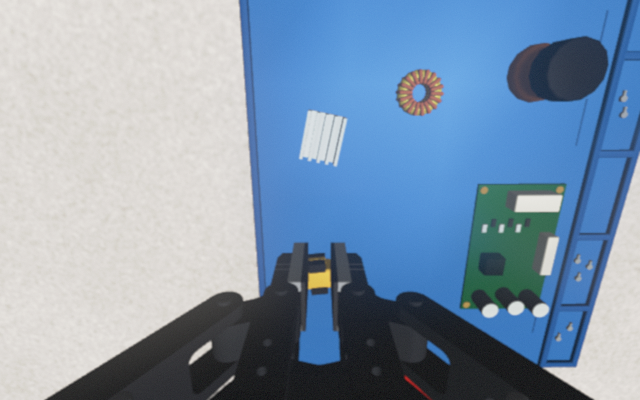

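Run:
```python
from h import *
s=r.sense()
for k,u,v,z in [("trans",319,277,.053),("transback",319,256,.05),("heat",324,137,.049),("choke",420,92,.047)]:
    print(k,wpx(u,v,z,s['tool_pos'],s['eef_rot']).round(4))
c=r.camera_params('scene');K=c['mtx']
print("relay",px2w(150+216/2.2,80+232/2.2,.0105,"scene"))
```

```text
trans [ 0.4989 -0.0085  0.053 ]
transback [0.499  0.0062 0.05  ]
heat [0.5024 0.0876 0.049 ]
choke [0.5601 0.1138 0.047 ]
relay [ 0.55150592 -0.12941168  0.0105    ]
```

servo_tool(targets="0 0 -0.7 0 0 0 -0.75;0 0 -0.5 0 0 0 -0.75;0 0 -0.15 0 0 0 -0.75;0 0 0 0 0 0 -0.75")

```text
clock: 5.7
tool_pos: [0.5019, 0.0323, 0.0507]
eef_rot: [[0.008, 1.0, 0.008], [1.0, -0.008, 0.001], [0.001, 0.008, -1.0]]
ft_force: [1.1, 0.1, -0.2]
grip_width: 0.123
```

servo_tool(targets="-0.06 -0.1 0.03 0 0 0.4 -0.75;0 -0.2 0 0 0 0 -0.75;0 -0.2 0 0 0 0 -0.75;-0.03 -0.2 0 0 0 0 -0.75;-0.03 -0.2 0 0 0 0 -0.75;-0.03 -0.2 0 0 0 0 -0.75;-0.03 -0.2 0 0 0 0 -0.75;-0.03 -0.2 0 0 0 0 -0.75")

```text
clock: 6.7
tool_pos: [0.4918, -0.0485, 0.0548]
eef_rot: [[0.001, 1.0, 0.012], [1.0, -0.001, 0.001], [0.001, 0.012, -1.0]]
ft_force: [0.2, 0.5, -0.6]
grip_width: 0.124
```

servo_tool(targets="-0.03 -0.2 0 0 0 0 -0.75;-0.03 -0.2 0 0 0 0 -0.75;-0.03 -0.2 0 0 0 0 -0.75;-0.03 -0.2 0 0 0 0 -0.75;-0.03 -0.2 0 0 0 0 -0.75;0 -0.2 0 0 0 0 -0.75;0 -0.2 0 0 0 0 -0.75")

```text
clock: 7.58
tool_pos: [0.4837, -0.1235, 0.0548]
eef_rot: [[0.001, 1.0, 0.012], [1.0, -0.001, 0.001], [0.001, 0.012, -1.0]]
ft_force: [-0.1, 0.6, 0.7]
grip_width: 0.124
```

Run:
```python
from h import *
s=r.sense();print(s['clock'],s['tool_pos'],s['ft_force'])
for n in("scene",): 
  f=cv2.cvtColor(r.grab_frame(n),cv2.COLOR_RGB2BGR)
  if n=="scene": f=cv2.resize(f[80:310,150:500],None,fx=2.2,fy=2.2)
  cv2.imwrite(f"pics/{n}5.png",f)
```

```text
7.575 [ 0.48367462 -0.1235193   0.05475254] [-0.06123247  0.58909556  0.71798731]
```

View pics/scene5.png

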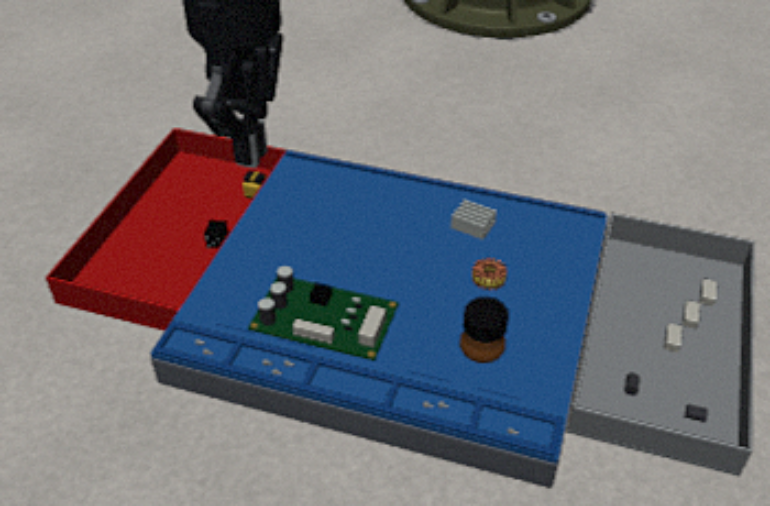

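servo_tool(targets="0 0 1 0 0 0 -0.75;0 0.6 0.2 0 0.7 0 -0.75;0.1 1 0 0 0 0 -0.75;0.1 1 0 0 0 0 -0.75;0.1 1 0 0 0 0 -0.75;0 1 0 0 0 0 -0.75;0 0.6 0 0 0 0 -0.75;0 0 0 0 0 0 -0.75")

```text
clock: 8.62
tool_pos: [0.4987, 0.1424, 0.117]
eef_rot: [[0.004, 1.0, 0.001], [1.0, -0.004, 0.001], [0.001, 0.001, -1.0]]
ft_force: [-0.7, -2.2, -0.1]
grip_width: 0.124
```

Run:
```python
from h import *
s=r.sense();print(s['clock'],s['tool_pos'],s['ft_force'])
print("trans",px2w(150+254/2.2,80+184/2.2,.0135,"scene"))
for n in("wrist",): 
  f=cv2.cvtColor(r.grab_frame(n),cv2.COLOR_RGB2BGR)
  cv2.imwrite(f"pics/{n}6.png",f)
```

```text
8.625 [0.49868551 0.14242562 0.1169774 ] [-0.74354632 -2.22109464 -0.08772258]
trans [ 0.48225828 -0.123208    0.0135    ]
```

View pics/wrist6.png

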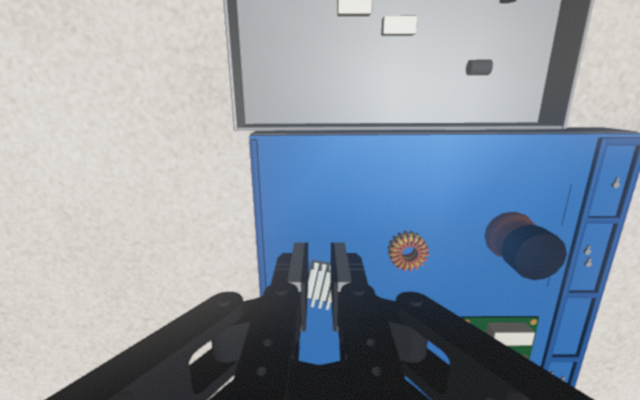

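servo_tool(targets="0.05 0 -0.7 0 0 0 -0.75;0 0 -0.5 0 0 0 -0.75;0 0 -0.11 0 0 0 -0.75;0 0 0 0 0 0 -0.75")

```text
clock: 9.18
tool_pos: [0.5022, 0.1378, 0.0509]
eef_rot: [[0.008, 1.0, 0.003], [1.0, -0.008, 0.001], [0.001, 0.003, -1.0]]
ft_force: [0.4, 0.4, -0.3]
grip_width: 0.125
```

servo_tool(targets="0 -0.1 0 0 0 0.4 -0.75;0 -0.15 0 0 0 0 -0.75;0 -0.2 0 0 0 0 -0.75;0 -0.2 0 0 0 0 -0.75;0 -0.2 0 0 0 0 -0.75;0 -0.2 0 0 0 0 -0.75;0.02 -0.2 0 0 0 0 -0.75;0.02 -0.2 0 0 0 0 -0.75")

```text
clock: 10.18
tool_pos: [0.5054, 0.0599, 0.0535]
eef_rot: [[0.001, 1.0, 0.006], [1.0, -0.001, 0.001], [0.001, 0.006, -1.0]]
ft_force: [-1.2, -0.1, -0.3]
grip_width: 0.126
```

servo_tool(targets="0.02 -0.2 0 0 0 0 -0.75;0.02 -0.2 0 0 0 0 -0.75;0.02 -0.2 0 0 0 0 -0.75;0.02 -0.2 0 0 0 0 -0.75;0.02 -0.2 0 0 0 0 -0.75;0.02 -0.2 0 0 0 0 -0.75;0.02 -0.2 0 0 0 0 -0.75;0.02 -0.2 0 0 0 0 -0.75")

```text
clock: 11.18
tool_pos: [0.514, -0.0259, 0.0534]
eef_rot: [[0.001, 1.0, 0.006], [1.0, -0.001, 0.001], [0.001, 0.006, -1.0]]
ft_force: [-0.1, 0.0, -0.1]
grip_width: 0.121
```

Run:
```python
from h import *
s=r.sense();print(s['clock'],s['tool_pos'],s['ft_force'])
for n in("scene",): 
  f=cv2.cvtColor(r.grab_frame(n),cv2.COLOR_RGB2BGR)
  if n=="scene": f=cv2.resize(f[80:310,150:500],None,fx=2.2,fy=2.2)
  cv2.imwrite(f"pics/{n}7.png",f)
```

```text
11.175 [ 0.5139976  -0.02585334  0.05342246] [-0.05324503  0.04166139 -0.06045808]
```

View pics/scene7.png

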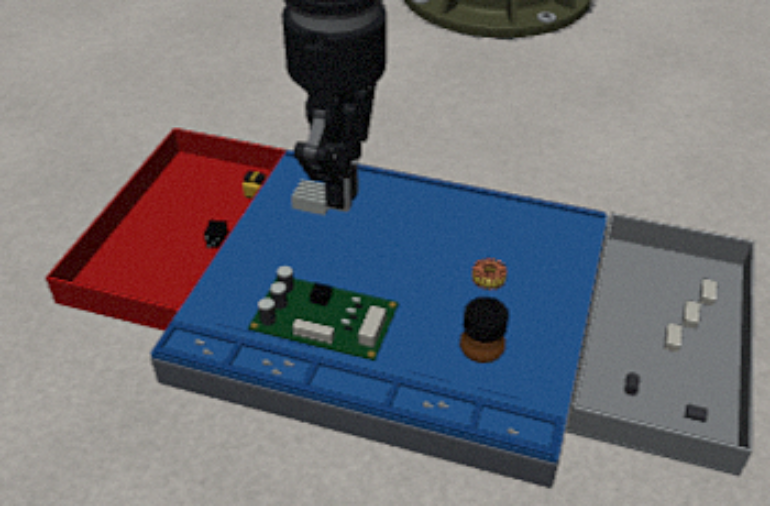

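servo_tool(targets="0.02 -0.2 0 0 0 0 -0.75;0.02 -0.2 0 0 0 0 -0.75;0 -0.2 0 0 0 0 -0.75;0 -0.2 0 0 0 0 -0.75;0 -0.2 0 0 0 0 -0.75;0 -0.2 0 0 0 0 -0.75;0 -0.2 0 0 0 0 -0.75;0 -0.2 0 0 0 0 -0.75")

```text
clock: 12.22
tool_pos: [0.5162, -0.1121, 0.0534]
eef_rot: [[0.001, 1.0, 0.007], [1.0, -0.001, 0.001], [0.001, 0.007, -1.0]]
ft_force: [-0.6, 0.7, 0.7]
grip_width: 0.123
```

servo_tool(targets="0 -0.2 0 0 0 0 -0.75;0 0 0 0 0 0 -0.75")

```text
clock: 12.48
tool_pos: [0.5161, -0.1235, 0.0534]
eef_rot: [[0.002, 1.0, 0.007], [1.0, -0.002, 0.001], [0.001, 0.007, -1.0]]
ft_force: [-0.1, -1.0, -0.2]
grip_width: 0.125
```

Run:
```python
from h import *
s=r.sense();print(s['clock'],s['tool_pos'],s['ft_force'])
for n in("scene",): 
  f=cv2.cvtColor(r.grab_frame(n),cv2.COLOR_RGB2BGR)
  if n=="scene": f=cv2.resize(f[80:310,150:500],None,fx=2.2,fy=2.2)
  cv2.imwrite(f"pics/{n}8.png",f)
```

```text
12.475 [ 0.51613405 -0.12353678  0.05342551] [-0.05374646 -1.0169912  -0.22385131]
```

View pics/scene8.png

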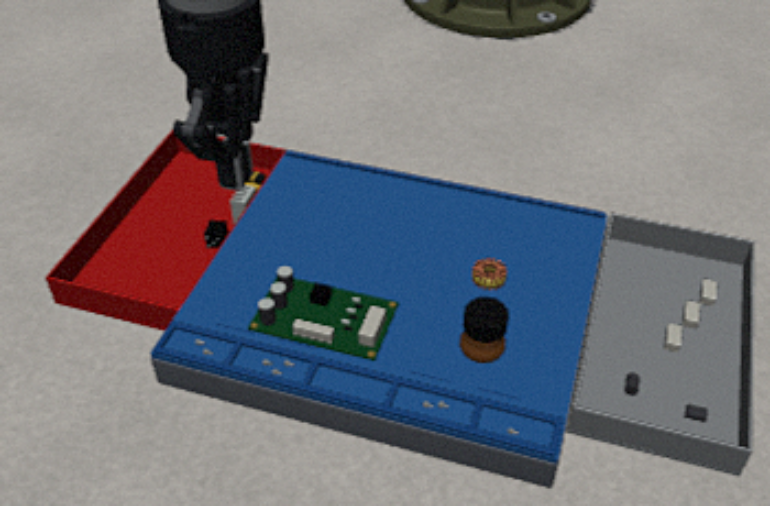

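servo_tool(targets="0 0 1 0 0 0 -0.75;0 0.6 0.25 0 0.4 0 -0.75;0.3 1 0 0 0 0 -0.75;0.3 1 0 0 0 0 -0.75;0.3 1 0 0 0 0 -0.75;0 1 0 0 0 0 -0.75;0 1 0 0 0 0 -0.75;0 0 0 0 0 0 -0.75")

```text
clock: 13.52
tool_pos: [0.5606, 0.1683, 0.118]
eef_rot: [[0.001, 1.0, -0.0], [1.0, -0.001, 0.002], [0.002, -0.0, -1.0]]
ft_force: [0.5, 0.2, 0.5]
grip_width: 0.127
```

Run:
```python
from h import *
s=r.sense();print(s['clock'],s['tool_pos'],s['ft_force'])
for n in("wrist","scene"): 
  f=cv2.cvtColor(r.grab_frame(n),cv2.COLOR_RGB2BGR)
  if n=="scene": f=cv2.resize(f[130:250,160:330],None,fx=4.5,fy=4.5)
  cv2.imwrite(f"pics/{n}9.png",f)
```

```text
13.525 [0.56063274 0.16828737 0.11803516] [0.54205714 0.19775376 0.4759071 ]
```

View pics/wrist9.png

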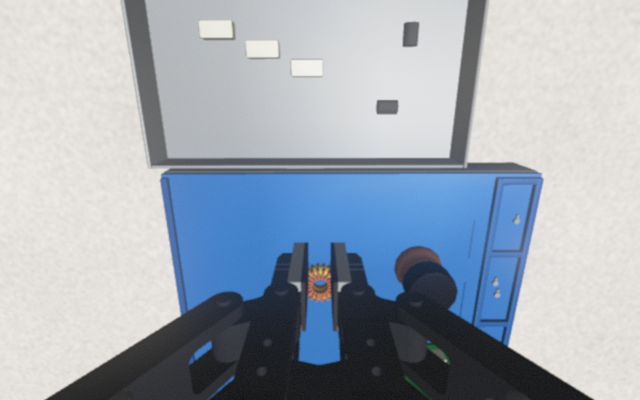

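View pics/scene9.png

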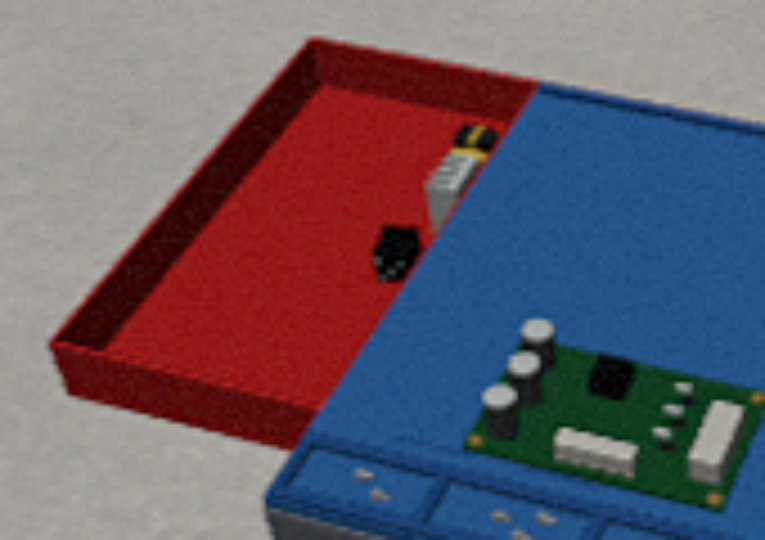

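servo_tool(targets="0 0 -0.7 0 0 0 -0.75;0 0 -0.5 0 0 0 -0.75;0 0 -0.12 0 0 0 -0.75;0 0 0 0 0 0 -0.75")

```text
clock: 14.12
tool_pos: [0.5618, 0.1615, 0.0517]
eef_rot: [[0.008, 1.0, 0.001], [1.0, -0.008, 0.002], [0.002, 0.001, -1.0]]
ft_force: [-0.6, 0.3, 0.8]
grip_width: 0.128
```

servo_tool(targets="-0.02 -0.1 -0.04 0 0 0.4 -0.75;0 -0.15 -0.02 0 0 0 -0.75;0 0 0 0 0 0 -0.75")

```text
clock: 14.5
tool_pos: [0.5617, 0.1476, 0.0508]
eef_rot: [[0.002, 1.0, 0.005], [1.0, -0.002, 0.002], [0.002, 0.005, -1.0]]
ft_force: [0.1, 0.2, -0.6]
grip_width: 0.125
```

servo_tool(targets="0 -0.1 0 0 0 0 -0.75;0 -0.15 0 0 0 0 -0.75;0 -0.2 0 0 0 0 -0.75;0 -0.2 0 0 0 0 -0.75;0 -0.2 0 0 0 0 -0.75;0.02 -0.2 0 0 0 0 -0.75;0.02 -0.2 0 0 0 0 -0.75;0.02 -0.2 0 0 0 0 -0.75")

```text
clock: 15.5
tool_pos: [0.565, 0.0702, 0.0513]
eef_rot: [[0.002, 1.0, 0.005], [1.0, -0.002, 0.003], [0.003, 0.005, -1.0]]
ft_force: [-0.3, 0.6, -0.3]
grip_width: 0.126
```

Run:
```python
from h import *
s=r.sense();print(s['clock'],s['tool_pos'],s['ft_force'])
for n in("scene",): 
  f=cv2.cvtColor(r.grab_frame(n),cv2.COLOR_RGB2BGR)
  if n=="scene": f=cv2.resize(f[80:310,150:500],None,fx=2.2,fy=2.2)
  cv2.imwrite(f"pics/{n}10.png",f)
```

```text
15.5 [0.56499371 0.07019712 0.05125752] [-0.27605793  0.55391793 -0.31829419]
```

View pics/scene10.png

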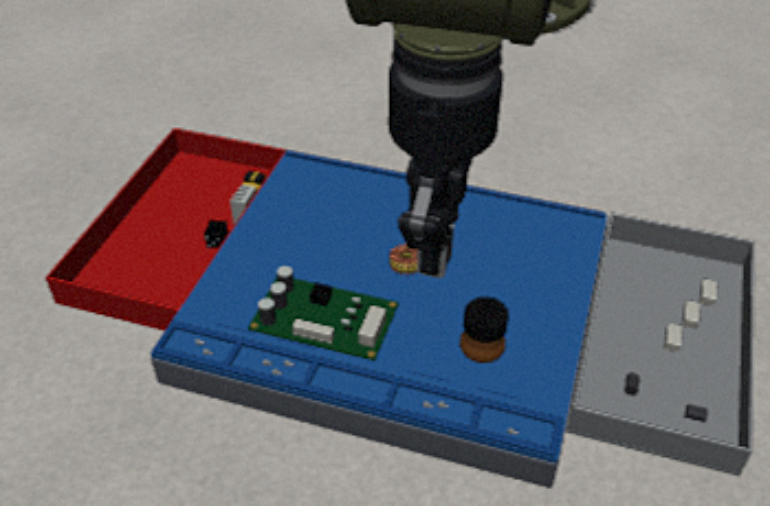

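Choke is cradled and moving. I'll carry on, easing it to x≈0.58.

servo_tool(targets="0.02 -0.2 0 0 0 0 -0.75;0.02 -0.2 0 0 0 0 -0.75;0.02 -0.2 0 0 0 0 -0.75;0.02 -0.2 0 0 0 0 -0.75;0.02 -0.2 0 0 0 0 -0.75;0.02 -0.2 0 0 0 0 -0.75;0.02 -0.2 0 0 0 0 -0.75;0.02 -0.2 0 0 0 0 -0.75")

```text
clock: 16.55
tool_pos: [0.5736, -0.0161, 0.0513]
eef_rot: [[0.002, 1.0, 0.005], [1.0, -0.002, 0.002], [0.002, 0.005, -1.0]]
ft_force: [-0.4, 0.0, -0.5]
grip_width: 0.126
```

Run:
```python
from h import *
s=r.sense();print(s['clock'],s['tool_pos'],s['ft_force'])
for n in("scene",): 
  f=cv2.cvtColor(r.grab_frame(n),cv2.COLOR_RGB2BGR)
  if n=="scene": f=cv2.resize(f[80:310,150:500],None,fx=2.2,fy=2.2)
  cv2.imwrite(f"pics/{n}11.png",f)
```

```text
16.55 [ 0.57362747 -0.01609916  0.05126073] [-0.37008785  0.04733306 -0.45346712]
```

View pics/scene11.png

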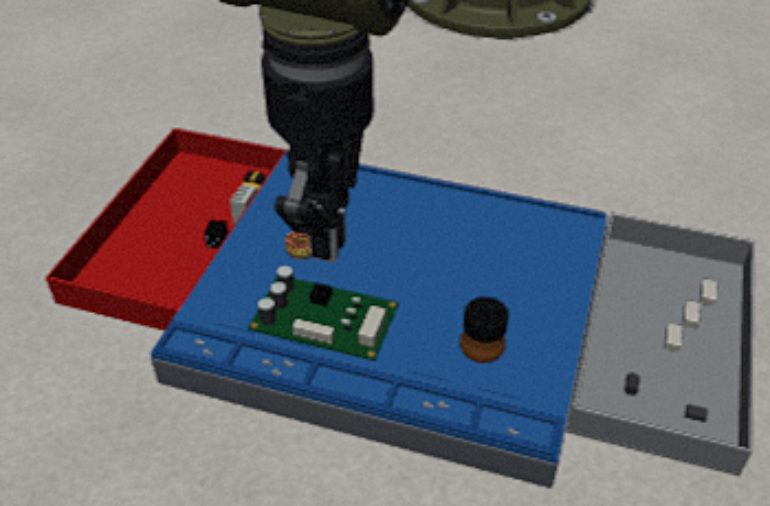

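servo_tool(targets="0.02 -0.2 0 0 0 0 -0.75;0.02 -0.2 0 0 0 0 -0.75;0.02 -0.2 0 0 0 0 -0.75;0.03 -0.2 0 0 0 0 -0.75;0.03 -0.2 0 0 0 0 -0.75;0.03 -0.2 0 0 0 0 -0.75;0 -0.2 0 0 0 0 -0.75;0 -0.2 0 0 0 0 -0.75")

```text
clock: 17.6
tool_pos: [0.5818, -0.1024, 0.0512]
eef_rot: [[0.002, 1.0, 0.005], [1.0, -0.002, 0.002], [0.002, 0.005, -1.0]]
ft_force: [-0.4, -0.1, -0.3]
grip_width: 0.127
```

servo_tool(targets="0 -0.2 0 0 0 0 -0.75;0 -0.2 0 0 0 0 -0.75;0 0 0 0 0 0 -0.75")

```text
clock: 17.98
tool_pos: [0.5816, -0.1247, 0.0512]
eef_rot: [[0.003, 1.0, 0.005], [1.0, -0.003, 0.002], [0.002, 0.005, -1.0]]
ft_force: [-0.1, 0.1, 0.2]
grip_width: 0.127
```

Run:
```python
from h import *
s=r.sense();print(s['clock'],s['tool_pos'],s['ft_force'])
for n in("scene",): 
  f=cv2.cvtColor(r.grab_frame(n),cv2.COLOR_RGB2BGR)
  if n=="scene": f=cv2.resize(f[80:310,150:500],None,fx=2.2,fy=2.2)
  cv2.imwrite(f"pics/{n}12.png",f)
```

```text
17.975 [ 0.5816382  -0.12465028  0.05121513] [-0.05373411  0.06105012  0.16142993]
```

View pics/scene12.png

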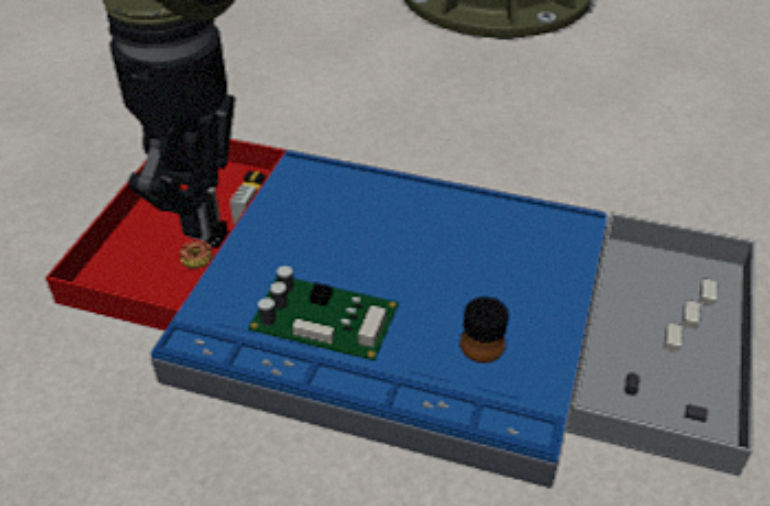

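Choke is in the tray at about (195,254). I'll lift off and check from above.

servo_tool(targets="0 0 1 0 0 0 -0.75;0 0 1 0 0 0 -0.75;0 0 1 0 0 0 -0.75;-0.6 0 0.5 0 0 0 -0.75;-0.6 0 0 0 0 0 -0.75;0 0 0 0 0 0 -0.75")

```text
clock: 18.77
tool_pos: [0.519, -0.1217, 0.2314]
eef_rot: [[-0.0, 1.0, 0.005], [1.0, 0.0, 0.003], [0.003, 0.005, -1.0]]
ft_force: [0.6, 0.2, 0.2]
grip_width: 0.121
```

Run:
```python
from h import *
s=r.sense();print(s['clock'],s['tool_pos'],s['ft_force'])
out=[]
for n,(a,b,c,d) in(("scene",(110,310,150,500)),("wrist",(0,400,0,640))): 
  f=cv2.cvtColor(r.grab_frame(n),cv2.COLOR_RGB2BGR)[a:b,c:d]
  cv2.imwrite(f"pics/{n}13.png",cv2.resize(f,None,fx=2.2,fy=2.2) if n=="scene" else f)
f=cv2.cvtColor(r.grab_frame("top"),cv2.COLOR_RGB2BGR)
cv2.imwrite("pics/top13c.png",cv2.resize(f[80:330,160:460],None,fx=2.6,fy=2.4,interpolation=cv2.INTER_CUBIC))
```

```text
18.775 [ 0.51903871 -0.12165093  0.2314108 ] [0.64458739 0.22597197 0.23907981]
```

View pics/scene13.png

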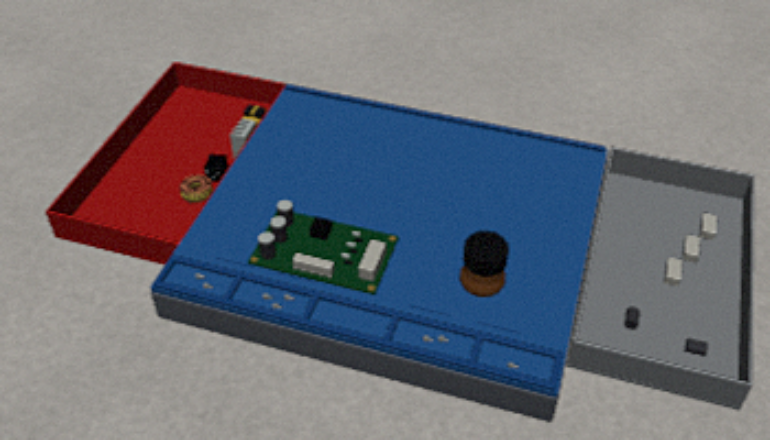

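View pics/wrist13.png

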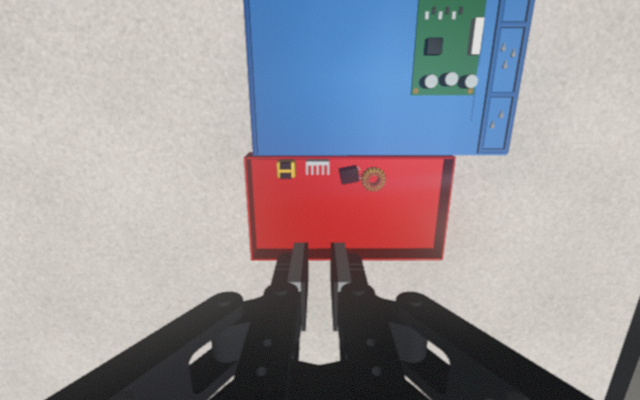

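View pics/top13c.png

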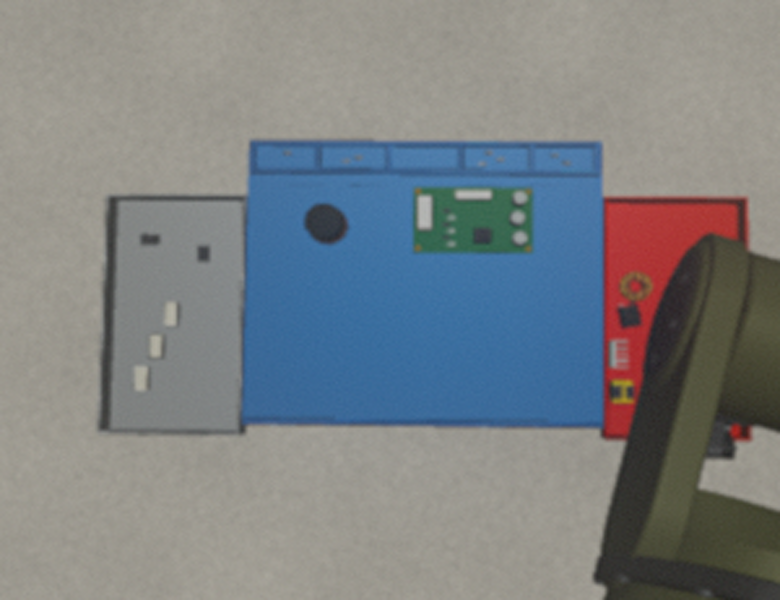

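Run:
```python
from h import *
s=r.sense()
for k,u,v,z in [("trans",286,170,.02),("heat",318,168,.026),("relay",349,175,.02),("choke",374,179,.014),("tray far R",443,260,.03),("NL",246,155,.03),("FL",454,156,.03),("NR",252,260,.03)]:
    print(k,wpx(u,v,z,s['tool_pos'],s['eef_rot']).round(4))
for k,x,y,z in [("choke",637,286,.014),("relay",629,316,.02),("heat",620,354,.026),("trans",622,391,.02)]: print(k,crop(x,y,z).round(4))
```

```text
trans [ 0.4849 -0.1227  0.02  ]
heat [ 0.5194 -0.1192  0.026 ]
relay [ 0.553  -0.1283  0.02  ]
choke [ 0.5814 -0.1344  0.014 ]
tray far R [ 0.6626 -0.2261  0.03  ]
NL [ 0.4452 -0.1046  0.03  ]
FL [ 0.6602 -0.1058  0.03  ]
NR [ 0.4439 -0.2256  0.03  ]
choke [ 0.58   -0.1367  0.014 ]
relay [ 0.5521 -0.1288  0.02  ]
heat [ 0.5175 -0.1202  0.026 ]
trans [ 0.4841 -0.1228  0.02  ]
```

```bash
python3 -c "
from workcell import r
print(r.hand_in(), r.sense()['clock'])"
```

```text
the job is handed in; nothing more can be done
the job is handed in; nothing more can be done
```

All four dead parts are in the red scrap tray, and I handed the job in at about 19 s on the clock. I held the fingertips about 10 mm apart and 5–9 mm above the mat. I then swept the relay, transformer, heatsink and choke, in that order, in a straight or slightly slanted line off the right edge. Nothing was pinched or lifted.

**Parts:** In the last top and wrist pictures, the two cameras agreed to about 2 mm. All four centres were inside the red tray's walls and looked well below the 40 mm height limit. The heatsink stands on its side against the wall nearest the mat. Its centre is about 9 mm inside the y limit, which is the tightest margin.

**Board, jar and trays:** The board, the jar and the grey tray look unmoved against the first top picture. So does the red tray, though the arm hid part of it there; its corners in the wrist picture also fit.

**Forces and hand-in:** The wrist force at the end of each move stayed within about 3 N. The gripper was well clear of everything at hand-in. No check failed. I did not measure finger contact force or the parts' speed directly.

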